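# Start the valve's air test on the control box and hold the test button

## Robot

A 6-joint arm with a two-finger parallel gripper is mounted at the origin on a cart in front of the work surface, level with it; the furniture and walls round the work are solid. World frame = base frame: x ahead of the robot, y to its left, z up, the work surface at z = 0. Lengths are in m, angles in rad, forces in N, time in s.
With the tool pointing down it reaches from about 0.325 to 0.75 m from the base axis. Payload 7.6 kg.
Tool frame: the origin (TCP) lies between the finger pads; the fingertips stand bot.tip_reach ahead of it and the grasp point (between the pads) is the TCP (bot.tip_reach is the distance from the TCP to the fingertips, in m); z points along the fingers, y is the line along which they close (so a half turn about z gives the same grasp; the last joint's range is limited). The gripper opens to 85 mm and grips with 20 to 120 N. Pads are 22 mm wide; open, the fingers measure 114 mm over their backs; the gripper's body (76 mm by 85 mm) begins 54 mm behind the grasp point. The pads swing forward as they close: fully open they stand 13 mm farther back than shut.
Start: joints at [-1.375, 0.052, 1.401, -0, 1.689, -0.07], TCP at [0.138, -0.507, 0.25] pointing down, gripper open.
Joint ranges: [-2.9, 2.9], [-0.91, 2.17], [0.12, 2.37], [-1.06, 4.2], [0.26, 2.73], [-2.93, 2.93]. Speed limits (rad/s): [2.57, 2.57, 3.01, 3.14, 3.14, 3.14].

## Interface

Orientations are given as a unit quaternion [x, y, z, w].
In Python, from bench import bot, gripper_to, cams, nets, get_time, get_joint_positions, get_joint_vel, get_joint_efforts, get_tcp_pos, get_tcp_rot, get_force, get_moment, get_finger_gap, get_grip_force gives the robot as it stands. Calls block until the motion is done:
- bot.move_ptp(position, orientation): joint-space move of the TCP to a pose.
- bot.move_straight(position, rot=None, feed=0.15): straight line of the TCP; rot=None keeps the orientation; feed is the mean speed in m/s.
- bot.set_joints(angles): joint-space move.
- gripper_to(opening, squeeze=None): opening from 0.0 (shut) to 1.0 (fully open); squeeze is the grip in N (None keeps the last); returns when the fingers have stopped.
- bot.sleep(seconds).
- bot.inverse_kinematics(position, orientation): joint angles nearest the present ones, or None.
- cams.read_camera(name): name is "scene" or "top" or "wrist"; returns a dict with "color" (384x512x3 uint8, red, green, blue), "vertical_fov" (degrees; the focal length in pixels is half the picture's height over the tangent of half this angle, whatever the lens; pixels are square), "cx", "cy" (the principal point, pixels), "pose" (4x4, takes a point from camera to world coordinates); the wrist camera has in their place "hand_eye" (4x4, takes a point from camera to tool coordinates, whose origin is the TCP and whose axes are the flange's). Camera axes: x right, y down, z forward; pixel columns grow to the right and rows downward; lengths in m; the calibration is good to about 2 mm. A picture is of the moment at which its call begins: read the wrist's pose just before it. There is no depth.
A pose or a line that the arm cannot do raises bot.Unreachable and nothing moves.
- bot.sign_off(): hands the job in; it is judged then, once.
Trained networks look in a picture, given as the dict that the camera call returned (one of the last four; its "shot" number tells which), for a name from the list of things; names that differ only in an ending like _2 or _b are one class to them, and where a whole thing is asked for, a point or a joint stands for the part that bears it (a point fixed in the world has none). Each returns a list of dicts, best first, with "score" (0 to 1); they miss things now and then, are a little off and sometimes report something else, mostly with a low value. They report only what shows in the picture. A call takes as long as a camera call.
- nets.recognise(label, picture): "at" ([x, y, z] in m, in world coordinates, good to about 4 mm: the middle of the surface that is visible of it).
- nets.landmark_of(label, picture): "at" ([x, y, z] in m, in world coordinates, good to about 4 mm: a listed point, or the origin of a listed thing).
Readings, each from a call of its own:
- get_time(): time.
- get_joint_positions(): joint angles.
- get_joint_vel(): joint speeds.
- get_joint_efforts(): joint torques, N m.
- get_tcp_pos(): TCP position.
- get_tcp_rot(): TCP orientation.
- get_force(): force on the tool from outside, world axes, zero at the start.
- get_moment(): the same for the moment, N m.
- get_finger_gap(): opening from 0.0 (shut) to 1.0 (fully open).
- get_grip_force(): force on a finger pad.
Only numpy, scipy, OpenCV 4.12 (cv2) and the standard library are available. Lean on these libraries where they do the work, as an engineer would, in place of code of your own. Each camera call takes 0.05 s, during which the arm holds its last target. There are 200 camera calls.

## Task

Start the air test of the valve that lies in the nest: on the light grey control box, first rock the black power paddle over so that its yellow-striped end is fully down, then push the blue latching button fully in so that it stays in, and last press the green test button fully down with the fingertips and keep it down; the program finishes while still holding it. Only push these three controls, in this order: do not press the red stop button, and pick up or shift none of the loose parts around the box.

Things in the scene. Friction and masses are not known exactly. Their poses are not given: they have to be found in the camera images.
- control_box: light grey control box fixed to the desk, 110 mm (x) by 270 mm (y), deck 55 mm high; origin at the centre of its underside; its x axis points to its far side, where a low nest plate with the valve reaches out to x = 130 mm. Four controls stand on the deck in a row, x = 0, y = -96, -32, 32, 96 mm, turned as the box is, each on a 6 mm high black base; which one stands in which place changes
- power_rocker (a joint): angle of the black power paddle, a rocker 64 mm long (along the box's x) and 26 mm wide (along y), pivoted at its middle 14 mm above the deck, hinge axis along the box's y: 0 = off, as found or nearly so (far, striped end up), 0.44 rad = fully on (striped end down). No spring: stays where it is put; 2 to 8 N pushed on the striped end from above
- rocker_on_end (a point): point on the paddle's upper face, 24 mm from the pivot towards the yellow-striped far end; about 28 mm above the deck when off, sinking by about 10 mm as the paddle goes fully on; push here straight down
- blue_button (a joint): how far the blue latching button is pushed in: 0 = out, 0.008 m = fully in. No spring: it stays where it is left; needs about 5 N
- blue_button_top (a point): centre of the top face of the blue button, a round cap 32 mm across; 24 mm above the deck when out, moves with the cap
- green_button (a joint): how far the green test button is pressed: 0 = up, 0.008 m = fully down. Spring return: 2 N to start, 6 N fully down
- green_button_top (a point): centre of the top face of the green button, a round cap 32 mm across; 24 mm above the deck when up, moves with the cap
- red_button (a joint): how far the red stop button is pressed: 0 = up, 0.006 m = down; spring return. Not to be pressed
- red_button_top (a point): centre of the top of the red mushroom-head stop button, 40 mm across; 31 mm above the deck
- test_valve: valve under test, teal and white with a blue elbow, about 22 x 105 x 40 mm, lying in the low nest on the far side of the control box; origin at the centre of its underside; loose, leave it alone
- tub: small open milky-beige tub, 46 x 60 x 28 mm, left of the control box; origin at the centre of its underside; loose bystander
- green_tip: small upright green conical dispensing tip, 13 x 18 x 34 mm, right of the control box; origin at its underside; loose bystander
- elbow: small blue, white and brass elbow fitting, 30 x 25 x 15 mm, beyond the control box at the left; origin at its underside; loose bystander
- black_silencer: small ribbed black upright silencer, 24 x 24 x 44 mm, beyond the control box at the right; origin at its underside; loose bystander
- green_module: the green test button with its 44 mm square black base; origin at the centre of the base's underside, on the deck

How it is judged:
On the way, in this order (a step that is already met when the one before it is completed fails the run):
1. the power paddle's yellow-striped end is fully down (value of joint power_rocker above 0.36 rad), for 0.1 s.
2. the blue button is pushed in and stays in (value of joint blue_button above 0.006 m), for 0.1 s.
3. the fingers hold the green button down (value of joint green_button above 0.005 m and contact force between the fingers and green_module above 0.5 N), for 0.3 s.
At the end, for the whole second after the job is handed in: the fingers hold the green button down (more than 5 of its 8 mm) with some force, the paddle is on (above 0.36 of 0.44 rad), the blue button is in (more than 6 of 8 mm), the red button is up, and no loose part has moved more than 20 mm (all of step 3 and value of joint power_rocker above 0.36 rad and value of joint blue_button above 0.006 m and value of joint red_button below 0.002 m and distance of each of test_valve, tub, green_tip, elbow, black_silencer from where it was at the start of the episode below 0.02 m); the arm keeps its last pose, push and grip.
It fails at once if the blue button was pushed before the power was on (value of joint blue_button above 0.003 m and value of joint power_rocker below 0.3 rad).
It fails at once if the green button was pressed before power and blue button were on (value of joint green_button above 0.0025 m and (value of joint power_rocker below 0.3 rad or value of joint blue_button below 0.005 m)).
It fails at once if the red stop button was pressed (value of joint red_button above 0.002 m).
It fails at once if a loose part was shifted or lifted by more than 20 mm (distance of any of test_valve, tub, green_tip, elbow, black_silencer from where it was at the start of the episode above 0.02 m).
It also fails if it takes over 38 s, if anything falls off the work surface, if the arm or the gripper's body presses on something with over 40 N, if the wrist force passes 120 N, or if a joint passes its speed limit or range.

## Working session

There is one attempt and no reset: what is moved stays moved. The work goes in short steps, each a Python script; the robot and the scene stay as the last script left them, time stands still between calls to the robot, and variables do not carry over. Pictures are saved under pics/ and viewed, at most 10 in all, crops included, and the job is handed in when it is done.

```bash
mkdir -p pics
python3 - <<'E'
from bench import *
import cv2,numpy as np
print(get_time(),bot.tip_reach,get_tcp_rot(),get_force())
for c in("top","scene"):
    p=cams.read_camera(c)
    cv2.imwrite(f"pics/{c}0.png",p["color"][:,:,::-1])
    f=192/np.tan(np.radians(p["vertical_fov"]/2))
    T=np.linalg.inv(p["pose"]); 
    for l in["control_box","rocker_on_end","blue_button_top","green_button_top","red_button_top","test_valve","tub","green_tip","elbow","black_silencer"]:
        for d in nets.landmark_of(l,p)[:2]:
            q=T[:3,:3]@d["at"]+T[:3,3]
            print(c,l,np.round(d["at"],4),round(d["score"],2),np.round([p["cx"]+f*q[0]/q[2],p["cy"]+f*q[1]/q[2]]))
print(get_time())
E
```

```text
0.0 0.019 [ 9.91184436e-01  1.32486853e-01 -4.93791098e-05 -8.03062689e-04] [-0.61526188  0.10433656  0.42654062]
top control_box [0.5861 0.138  0.0032] 0.81 [276. 207.]
top control_box [0.5903 0.2354 0.0813] 0.74 [236. 202.]
top rocker_on_end [0.6053 0.1072 0.082 ] 0.52 [290. 195.]
top blue_button_top [0.5787 0.0464 0.0834] 0.68 [316. 206.]
top green_button_top [0.5861 0.2357 0.0529] 0.67 [237. 205.]
top green_button_top [0.591  0.2334 0.0784] 0.66 [237. 202.]
top red_button_top [0.5859 0.1726 0.0817] 0.67 [263. 204.]
top test_valve [0.6858 0.1301 0.012 ] 0.5 [278. 168.]
top tub [ 0.6071  0.318  -0.0041] 0.74 [207. 200.]
top green_tip [ 0.5703 -0.0271 -0.0032] 0.43 [339. 212.]
top elbow [0.7049 0.2465 0.0016] 0.58 [234. 162.]
top black_silencer [ 0.6813 -0.0038  0.0008] 0.49 [329. 170.]
scene control_box [0.5847 0.1412 0.0063] 0.57 [274. 224.]
scene control_box [0.6841 0.1253 0.0024] 0.39 [258. 196.]
scene rocker_on_end [0.6049 0.1086 0.0786] 0.57 [282. 193.]
scene blue_button_top [0.5764 0.0423 0.079 ] 0.64 [313. 190.]
scene green_button_top [0.5906 0.2384 0.0749] 0.47 [235. 221.]
scene red_button_top [0.5853 0.1718 0.0869] 0.5 [262. 207.]
scene red_button_top [0.579  0.0416 0.0802] 0.42 [312. 189.]
scene test_valve [0.6861 0.1265 0.004 ] 0.91 [258. 195.]
scene tub [0.609  0.3212 0.0037] 0.94 [200. 250.]
scene green_tip [ 0.5746 -0.0245  0.0014] 0.52 [333. 202.]
scene elbow [ 7.078e-01  2.487e-01 -7.000e-04] 0.4 [210. 210.]
scene black_silencer [0.6815 0.1225 0.0031] 0.67 [260. 196.]
scene black_silencer [ 0.6869 -0.0061  0.0008] 0.61 [301. 176.]
1.1
```

View pics/top0.png

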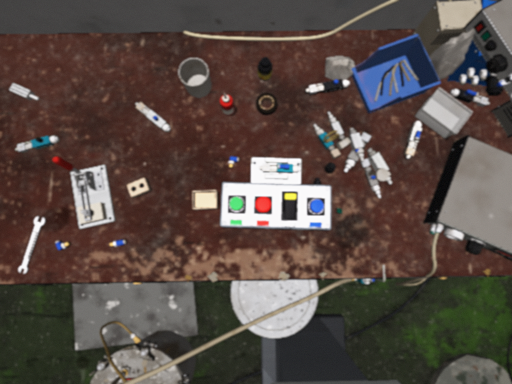

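View pics/scene0.png

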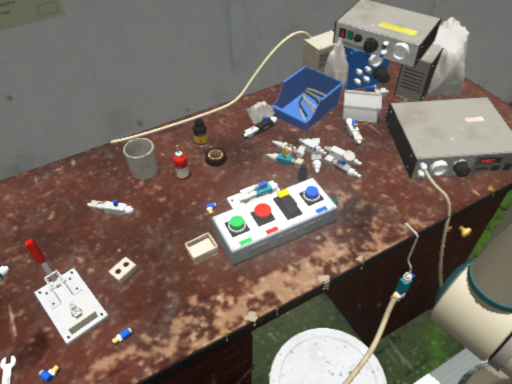

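The top view shows green at (237,204), red at (263,204), the paddle at (290,206) with its stripe at (290,196), and blue at (316,206). The scene view shows the same order, and the networks agree with both. I'll fit the box pose from these points, then press the paddle.

```bash
cat > h.py <<'E'
from bench import *
import numpy as np, cv2
def fit():
    """box pose (x, y, yaw) from net landmarks of two cameras, all controls at known box coordinates"""
    B={"green_button_top":(0,.096,.079),"red_button_top":(0,.032,.086),"rocker_on_end":(.024,-.032,.083),"blue_button_top":(0,-.096,.079)}
    P=[];Q=[]
    for c in("top","scene"):
        p=cams.read_camera(c)
        for l,b in B.items():
            for d in nets.landmark_of(l,p):
                g=np.array([.584,.1405])+np.array(b[:2])
                if np.linalg.norm(d["at"][:2]-g)<.015 and abs(d["at"][2]-b[2])<.012: P.append(b[:2]);Q.append(d["at"][:2]);break
    P,Q=np.array(P),np.array(Q); pm,qm=P.mean(0),Q.mean(0)
    a=P-pm;b=Q-qm
    yaw=np.arctan2((a[:,0]*b[:,1]-a[:,1]*b[:,0]).sum(),(a*b).sum())
    R=np.array([[np.cos(yaw),-np.sin(yaw)],[np.sin(yaw),np.cos(yaw)]])
    t=qm-R@pm
    print("box",t,yaw,"resid mm",np.round(1e3*(Q-P@R.T-t),1).tolist())
    return t,yaw,R
def press(xy,ztop,travel,fstop,up=.03):
    """from above, lower the tip stepwise until the push reaches fstop or travel+5 mm is used"""
    r=bot.tip_reach
    bot.move_straight([*xy,ztop+.006+r],feed=.12); bot.sleep(.15)
    f0=get_force()[2]; log=[]
    z=ztop+.004
    while z>ztop-travel-.005:
        bot.move_straight([*xy,z+r],feed=.03); bot.sleep(.05)
        f=get_force()[2]-f0; log.append((round(1e3*(get_tcp_pos()[2]-r),1),round(float(f),1)))
        if f>fstop: break
        z-=.0015
    print(log,"t",get_time())
E
python3 - <<'E'
from h import *
t,yaw,R=fit()
np.savez("box.npz",t=t,yaw=yaw,R=R)
q=[np.cos(yaw/2),np.sin(yaw/2),0,0]
xy=t+R@[.024,-.032]
gripper_to(0.0)
bot.move_ptp([*xy,.15],q); print(xy,get_time())
press(xy,.083,.010,14)
E
```

```text
box [0.58357336 0.14017329] -0.06016778755067397 resid mm [[-0.2, -0.1], [3.1, 1.2], [-0.6, -0.8], [-1.7, -0.8], [-1.0, -4.0], [-0.6, 0.3], [0.8, 5.1], [0.3, -0.8]]
[0.60560572 0.10678804] 5.1083
[(np.float64(87.2), -0.4), (np.float64(85.4), -0.2), (np.float64(84.0), -0.4), (np.float64(82.7), 1.2), (np.float64(81.2), 1.9), (np.float64(79.3), 1.8), (np.float64(77.9), 1.0), (np.float64(76.8), 3.5), (np.float64(75.6), 4.5), (np.float64(74.4), 5.0), (np.float64(74.1), 10.7), (np.float64(74.0), 18.7)] t 9.3583
```

Run:
```python
from h import *
b=np.load("box.npz"); t,R=b["t"],b["R"]
p=get_tcp_pos(); bot.move_straight([p[0],p[1],.15],feed=.15)
xy=t+R@[0,-.096]
bot.move_straight([*xy,.15],feed=.15)
im=cams.read_camera("wrist"); im2=cams.read_camera("scene")
c=im2["color"][165:275,190:360]
cv2.imwrite("pics/w1.png",np.hstack([im["color"],cv2.resize(c,(288,384*110*0+186)) if 0 else np.pad(cv2.resize(c,(288,186)),((0,198),(0,0),(0,0)))])[:,:,::-1])
```

```text
(no output)
```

View pics/w1.png

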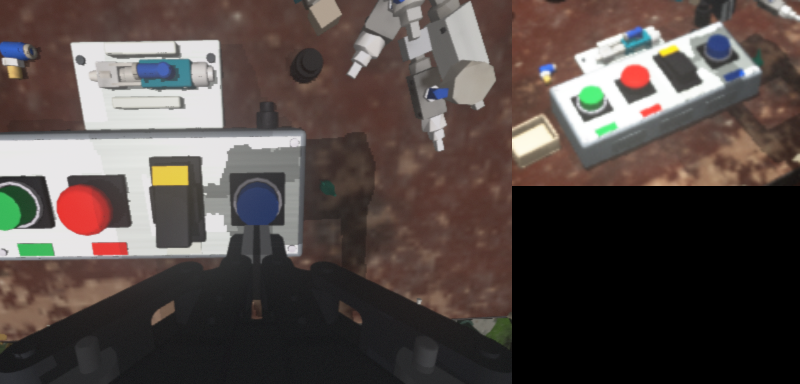

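The wrist view shows the paddle tilted with its striped end (170,176) down. The fingertips at column 257 line up with the blue cap at (257,203), and nothing has been disturbed. Next is blue, then green.

Run:
```python
from h import *
b=np.load("box.npz"); t,R=b["t"],b["R"]
xy=t+R@[0,-.096]
press(xy,.079,.008,14)
bot.move_straight([*xy,.15],feed=.15)
xy=t+R@[0,.096]
bot.move_straight([*xy,.15],feed=.2)
w=cams.read_camera("wrist"); s=cams.read_camera("scene")
c=cv2.resize(s["color"][165:275,190:360],(288,186))
cv2.imwrite("pics/w2.png",np.hstack([w["color"],np.pad(c,((0,198),(0,0),(0,0)))])[:,:,::-1])
```

```text
[(np.float64(83.1), -0.3), (np.float64(81.4), 0.2), (np.float64(79.9), 0.3), (np.float64(78.7), 1.6), (np.float64(77.3), 4.6), (np.float64(75.6), 4.5), (np.float64(74.0), 3.4), (np.float64(72.5), 3.1), (np.float64(71.0), 3.6), (np.float64(70.9), 12.9), (np.float64(70.9), 21.1)] t 14.6
```

View pics/w2.png

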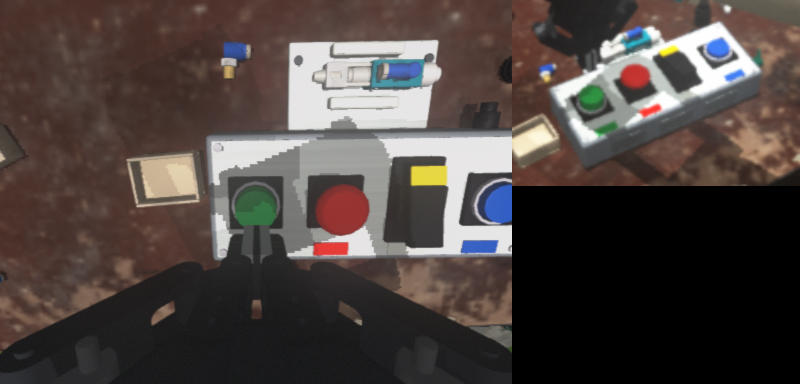

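The blue button hit its hard stop at 70.9 mm, which is 8 mm of travel. In the picture its cap sits low in the collar at (495,200), the paddle is still on, and the fingers at column 256 are centred on the green cap at (256,205). Now I'll press green and hold it.

Run:
```python
from h import *
b=np.load("box.npz"); t,R=b["t"],b["R"]
press(t+R@[0,.096],.079,.008,13)
bot.sleep(.6)
print(get_force(),get_tcp_pos()[2]-bot.tip_reach,get_time())
w=cams.read_camera("scene")
cv2.imwrite("pics/s3.png",cv2.resize(w["color"][150:285,170:360],(760,540))[:,:,::-1])
```

```text
[(np.float64(83.1), 0.4), (np.float64(81.4), -0.0), (np.float64(79.9), -1.2), (np.float64(78.9), 1.0), (np.float64(77.3), 2.4), (np.float64(75.7), 3.4), (np.float64(74.2), 4.2), (np.float64(72.8), 4.2), (np.float64(71.4), 5.7), (np.float64(71.0), 10.0), (np.float64(70.9), 16.6)] t 20.3583
[-4.53652208 -2.17231543 17.81904742] 0.07090653302343498 20.9583
```

View pics/s3.png

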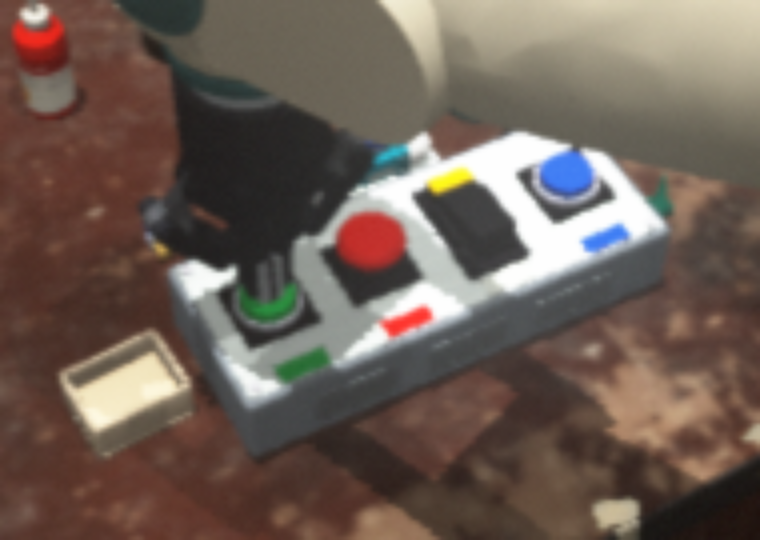

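The fingertips at (268,285) hold the green cap down at its stop with about 17 N. Blue at (568,175) is in, the paddle is on, and red at (370,240) is untouched. I'm handing it in.

```bash
python3 -c "
from bench import *
print(bot.sign_off())"
```

```text
the job is handed in; nothing more can be done
None
```

I handed the job in at about 21 s: the paddle is on, the blue button is latched in, and the fingertips are holding the green button fully down; the red button was not pressed, no loose part was seen to move, and the sign-off returned no verdict.

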